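# Load a heat-sink module onto the sloped test fixture and lock it with the stop block

## Task

Load the circuit module with the tall finned heat sink onto the sloped test fixture: flat on the slope, lower edge resting on the ledge, white sockets uphill, and slid sideways along the ledge, fully home under the overhanging toe and against its post. Then set the stop block with the upright rib flat on the slope, against the ledge, in the gap left between the module and the plain end stop, so that the module cannot come out. Let go of both and leave the spare board, the power adapter, the bottle and the wire spool where they are.

Things in the scene. Friction and masses are not known exactly. Their poses are not given: they have to be found in the camera images.
- deck: Fixed aluminium deck, 250 mm wide, sloping 30 degrees, facing the robot. Origin: on its surface at the ledge's uphill face, mid-ledge, 27 mm above the bench. x uphill along the slope, y along the ledge, z square out of the slope. Ledge: 10 mm high bar at x = -10 to 0 mm; deck ends at x = 108 mm. Toe and end stop stand at its two ends, inner faces at y = +93 and -93 mm; which is where varies.
- toe_foot (a point): Fixed dark steel toe, T in section: post 16 mm thick (deck y) at deck x = 0 to 95 mm; cap 40 mm wide overhangs the post 12 mm each side over x = 15 to 80 mm, underside 10 mm and top 20 mm above the deck. Point: on the deck surface at mid-thickness of the post, deck x = 0, y = +101 or -101 mm. Its axes have the fixture's yaw but stand upright.
- endstop_foot (a point): Fixed plain end stop at the other end of the ledge: dark steel bar 16 mm thick, 16 mm high above the deck, x = 0 to 95 mm, no overhang. Point: as for the toe, at the opposite end.
- module_center (a point): Loose module to load, 0.28 kg: blue board 90 (its x) by 120 (y) by 6 mm; finned aluminium heat sink in the middle, 40 (x) by 50 mm (y), top 44 mm above the underside. Parts up to 3 mm high on the board, white sockets 6 mm high along the +x edge; the outer 17 mm at both y ends are bare. Point: centre, 22 mm above the underside; z up from the board. When home, its x points uphill.
- module_socket (a point): Middle of the module's row of white sockets: 39 mm along x from the middle, 9 mm above the underside.
- block_center (a point): Loose grey plastic stop block, 0.22 kg: base 70 (its x) by 56 (y) by 16 mm; upright rib along y on its middle, 16 mm thick (x), 56 mm long, rising 36 mm above the base (52 mm in all). Same either way round. Goes in with its rib along the ledge: the gap left is 66 mm for its 56 mm. Point: centre, 26 mm above the underside.
- spare_center (a point): A bystander: spare board 70 by 100 mm, only 12 mm high, with a flat metal can and no heat sink. This point: centre, 6 mm up.
- adapter_center (a point): A bystander: black power adapter, 50 mm (x) by 105 mm (y) by 32 mm high. This point: centre, 16 mm up.
- bottle_center (a point): A bystander: standing white bottle 56 mm across, 140 mm high, between the robot and the fixture. This point: on its axis, 70 mm up.
- spool_center (a point): A bystander: standing wire spool with round flanges 72 mm across, 70 mm high, behind the fixture. This point: on its axis, 35 mm up.
Things that resemble listed ones, but are neither listed nor needed, are in the scene too. Leave any orange look-alike of the part that bears block_center alone.

How it is judged:
By the outcome, as a careful person would: the job done as asked, in the order asked, and still so for the second after the job is handed in, with the robot touching nothing.
It also fails if it takes over 61 s, if anything falls off the work surface, if the arm or the gripper's body presses on something with over 40 N, if the wrist force passes 120 N, or if a joint passes its speed limit or range.

## Robot

A 6-joint arm with a two-finger parallel gripper is mounted at the origin on the work surface. World frame = base frame: x ahead of the robot, y to its left, z up, the work surface at z = 0. Lengths are in mm, angles in rad, forces in N, time in s.
With the tool pointing down it reaches from about 375 to 750 mm from the base axis. Payload 9 kg.
Tool frame: the origin (TCP) lies on the centre line of the jaws, within the pads' length; the fingertips stand 14 mm ahead of it and the grasp point (between the pads) lies 5 mm behind it (bot.tip_reach is the distance from the TCP to the fingertips, in mm); z points along the fingers, y is the line along which they close (so a half turn about z gives the same grasp; the last joint's range is limited). The gripper opens to 85 mm and grips with 20 to 120 N. Pads are 22 mm wide; open, the fingers measure 114 mm over their backs; the gripper's body (76 mm by 85 mm) begins 54 mm behind the grasp point. The pads swing forward as they close: fully open they stand 13 mm farther back than shut.
Start: joints at [-1.329, 0.104, 0.097, 1.564, 0, 1.353], TCP at [266.275, -537.711, 245.331] pointing down, gripper open.
Joint ranges: [-2.99, 2.99], [-0.84, 1.86], [-1.1, 1.16], [-1.84, 2.11], [-1.51, 1.56], [-3.14, 3.14]. Speed limits (rad/s): [2.22, 2.22, 2.57, 3.14, 3.14, 3.14].

## Interface

Orientations are given as a 3x3 rotation matrix whose columns are the frame's x, y, z axes.
In Python, from workcell import status, imaging, job, find_in, place_of, bot gives the robot as it stands.
- The arm moves only by the tool carry_out, never from a script. Its argument "commands" is a list of rows, each a list of 6 numbers: the shift along the world's x, y, z in cm, then the turn, a rotation vector about the world's x, y, z in rad. A call has 1 to 12 rows; each row shifts and turns the commanded pose from where the row before left it; what a row does not reach is not made up. A row lasts 1/10 s, in which the tool goes at most 50 mm and 8.59 degrees, less where a joint would pass 70% of its speed; a pose out of reach is approached as far as the arm can. A call with a gripper value outside its range is refused whole. "jaw" is the opening, from -1 (shut) to 1 (fully open), set as the call begins (left out, the last holds). The fingers move at their own pace and stop on an object; "squeeze" is the grip in N (left out, the last holds). Time passes only in rows, so rows that do not move let the fingers close. It gives the time, the measured TCP pose, the force, the opening and the grip force at its end, in the units of the state.
- status.get_state(): the state, without advancing time (a new reading comes with each control period).
- imaging.grab_frame(name): name is "side" or "top" or "wrist"; returns a dict with "frame" (384x512x3 uint8, red, green, blue), "depth" (384x512 float32, mm along the optical axis (not along the pixel's ray), 0 where there is no reading), "camera_matrix" (3x3 intrinsics, pixels), "origin" and "attitude" of the camera in the world. Camera axes: x right, y down, z forward; pixel columns grow to the right and rows downward; lengths in mm; the calibration is good to about 2 mm. The wrist camera is an equidistant fisheye: a pixel r from the principal point sees the ray r / f radians off the axis. A picture is of the moment at which its call begins.
- job.finish_job(): hands the job in; it is judged then, once.
Trained networks look in a picture, given as the dict that the camera call returned (one of the last four; its "shot" number tells which), for a name from the list of things; names that differ only in an ending like _2 or _b are one class to them, and where a whole thing is asked for, a point or a joint stands for the part that bears it (a point fixed in the world has none). Each returns a list of dicts, best first, with "p" (0 to 1); they miss things now and then, are a little off and sometimes report something else, mostly with a low value. They report only what shows in the picture. A call takes as long as a camera call. They do not tell look-alikes from the thing itself.
- find_in(picture, target): "pixel" ([row, column] in pixels, amid what is visible of it).
- place_of(picture, target): "pixel" ([row, column] in pixels: a listed point, or the origin of a listed thing).
The state is a dict: "t": time; "joint_pos": joint angles; "dq": joint speeds; "tau": joint torques, N m; "tcp_pos": TCP position; "tool_rot": TCP orientation; "ft_force": force on the tool from outside, world axes, zero at the start; "moment": the same for the moment, N m; "opening": opening from 0.0 (shut) to 1.0 (fully open); "grasp_force": force on a finger pad.
Only numpy, scipy, OpenCV 4.12 (cv2) and the standard library are available. Lean on these libraries where they do the work, as an engineer would, in place of code of your own. Each camera call takes 0.05 s, during which the arm holds its last target. There are 200 camera calls.

## Working session

There is one attempt and no reset: what is moved stays moved. The work goes in short steps, Python scripts to look and compute and a tool call to move; the robot and the scene stay as the last step left them, time stands still between calls to the robot, and variables do not carry over. Pictures are saved under pics/ and viewed, at most 10 in all, crops included, and the job is handed in when it is done.

Besides the shell and the picture viewer there is one more tool, called after "Call:" as name(argument=value, ...) on one line, values as JSON. carry_out: Moves the arm, as the interface text tells. Its arguments: {"type":"object","properties":{"commands":{"type":"array","items":{"type":"array","items":{"type":"number"}}},"jaw":{"type":"number"},"squeeze":{"type":"number"}},"required":["commands"]}

```bash
mkdir -p pics; cat > h.py <<'E'
import numpy as np, cv2
from workcell import status, imaging, job, find_in, place_of, bot
def save(f,n): cv2.imwrite(f'pics/{n}.png', cv2.cvtColor(f["frame"],cv2.COLOR_RGB2BGR))
def world(f,r,c,d=None):
    K=np.array(f["camera_matrix"]);d=f["depth"][int(round(r)),int(round(c))] if d is None else d
    p=np.array([(c-K[0,2])/K[0,0],(r-K[1,2])/K[1,1],1.])*d
    return np.array(f["attitude"])@p+np.array(f["origin"])
def cloud(f):
    K=np.array(f["camera_matrix"]);d=f["depth"];v,u=np.indices(d.shape)
    p=np.stack([(u-K[0,2])/K[0,0]*d,(v-K[1,2])/K[1,1]*d,d],-1)
    return p@np.array(f["attitude"]).T+np.array(f["origin"])
E
python3 - <<'E'
from h import *
fs={}
np.set_printoptions(precision=3,suppress=True)
for n in("side","top"):
    f=imaging.grab_frame(n); save(f,n+"0"); np.savez(n+"0.npz",**{k:np.array(v) for k,v in f.items()})
    print(n,np.array(f["origin"]))
    for t in ["deck","toe_foot","endstop_foot","module_center","module_socket","block_center","spare_center","adapter_center","bottle_center","spool_center"]:
        for r in place_of(f,t)[:2]: print(t,r["p"],np.array(r["pixel"]),world(f,*r["pixel"]))
im=[cv2.imread(f'pics/{n}0.png') for n in("side","top")]
cv2.imwrite('pics/both.png',np.vstack(im)[:, :]) 
E
```

```text
side [485.378 734.976 832.249]
deck 0.66 [238.6 249.2] [581.839  53.178  31.193]
toe_foot 0.82 [264.3 244.5] [583.554 147.827  39.677]
endstop_foot 0.67 [212.3 256.4] [571.924 -54.696  27.135]
endstop_foot 0.61 [224.7 315.9] [403.435  47.239  97.146]
module_center 0.95 [316.8 224. ] [613.35  298.245  38.667]
module_socket 0.68 [318.8 208.2] [654.34  291.531  11.302]
block_center 0.72 [130.3 269.4] [ 562.975 -493.27    32.928]
block_center 0.7 [144.6 256.3] [ 602.556 -378.561   44.728]
spare_center 0.95 [328.9 310.5] [413.519 296.118  11.324]
adapter_center 0.85 [166.1 309.1] [ 413.105 -284.784   31.291]
bottle_center 0.89 [226.8 316.2] [402.653  53.331  95.675]
bottle_center 0.36 [266.7 246. ] [580.695 143.397  23.781]
spool_center 0.62 [210.3 182.3] [782.909 -10.835  62.747]
spool_center 0.51 [167.1 309.2] [ 412.895 -278.234   32.156]
top [ 453.542  -90.543 1278.41 ]
deck 0.73 [205.1 219.5] [565.815  36.933  34.126]
toe_foot 0.93 [200.9 184.6] [579.81  138.944  48.091]
endstop_foot 0.72 [204.6 252.3] [563.814 -61.422  44.04 ]
module_center 0.84 [190.5 138. ] [615.792 280.608  39.659]
module_socket 0.9 [177.2 135. ] [661.098 298.797  11.179]
block_center 0.84 [200.4 403.6] [ 563.539 -504.558   52.953]
block_center 0.66 [188.6 360.6] [ 601.607 -381.039   53.952]
spare_center 0.95 [256.4 138.3] [419.474 285.675  13.85 ]
adapter_center 0.6 [254.9 334.6] [ 410.077 -299.813   29.512]
bottle_center 0.74 [186.7 324.5] [ 610.441 -275.906   51.58 ]
bottle_center 0.58 [260.6 220.6] [406.307  25.173 141.508]
spool_center 0.82 [130. 242.] [783.613 -36.95   72.271]
```

View pics/top0.png

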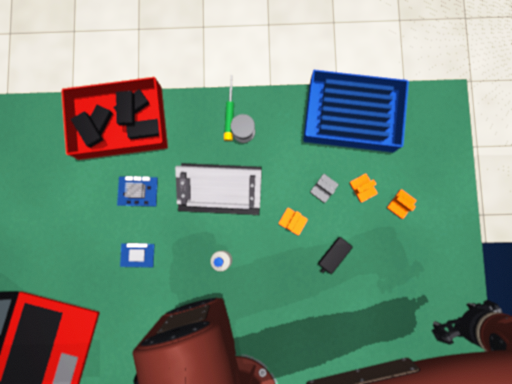

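View pics/side0.png

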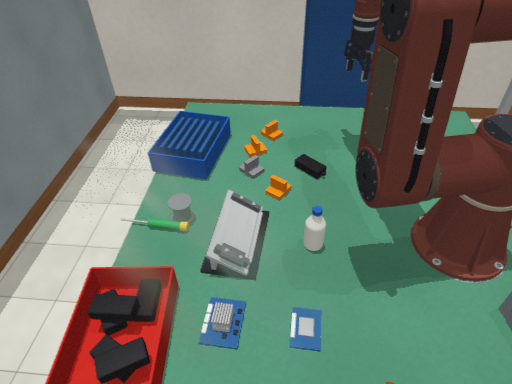

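```bash
python3 - <<'E'
from h import *
np.set_printoptions(precision=3,suppress=True)
s=status.get_state(); print(np.array(s["tool_rot"]),s["opening"]); print([a for a in dir(bot) if a[0]!='_'])
for n in("top","side"):
    f=dict(np.load(n+"0.npz")); P=cloud(f); I=f["frame"].astype(int); ok=f["depth"]>0
    hsv=cv2.cvtColor(f["frame"],cv2.COLOR_RGB2HSV)
    def box(x0,x1,y0,y1,z0,z1): return ok&(P[...,0]>x0)&(P[...,0]<x1)&(P[...,1]>y0)&(P[...,1]<y1)&(P[...,2]>z0)&(P[...,2]<z1)
    tb=P[box(480,520,200,400,-30,30)]; print(n,"table z",np.median(tb[:,2]))
    d=P[box(575,660,-30,105,25,110)]
    for _ in range(4):
        c=np.median(d,0) if _==0 else d.mean(0); nn=np.linalg.svd(d-c)[2][2]; nn*=np.sign(nn[2]); d=d[abs((d-c)@nn)<3]
    print("plane",len(d),c,nn,"slope",np.degrees(np.arccos(nn[2])),"yaw",np.arctan2(-nn[1],-nn[0]))
    # normal horizontal = -xdir
    blue=box(520,720,190,370,-5,70)&(hsv[...,0]>95)&(hsv[...,0]<130)&(hsv[...,1]>120)
    q=P[blue&(P[...,2]<18)]; r=cv2.minAreaRect(q[:,:2].astype(np.float32)); print("board",len(q),r,q[:,2].mean())
    hs=P[box(540,700,200,360,30,60)]; print("sink",len(hs),cv2.minAreaRect(hs[:,:2].astype(np.float32)),np.median(hs[:,2]))
    wh=P[box(540,720,190,370,2,30)&(hsv[...,1]<40)&(hsv[...,2]>200)]; 
    if len(wh): print("white",len(wh),wh.mean(0))
    g=box(550,670,-330,-220,6,70)&(hsv[...,1]<70)
    q=P[g&(P[...,2]<30)]; print("blockall",len(P[g]),cv2.minAreaRect(P[g][:,:2].astype(np.float32)))
    q=P[g&(P[...,2]>40)]; print("rib",len(q),cv2.minAreaRect(q[:,:2].astype(np.float32)),q[:,2].mean())
    for t,b in(("toe",box(540,700,110,175,40,110)),("stop",box(540,700,-90,-35,40,110))):
        q=P[b&(hsv[...,2]<110)]; print(t,len(q),q.mean(0) if len(q) else 0, cv2.minAreaRect(q[:,:2].astype(np.float32)))
t=cv2.imread('pics/top0.png'); 
a=cv2.resize(t[150:230,100:280],None,fx=4.4,fy=4.4,interpolation=cv2.INTER_CUBIC); cv2.imwrite('pics/c1.png',a)
E
```

```text
[[ 0.896  0.444  0.   ]
 [ 0.444 -0.896 -0.   ]
 [-0.     0.    -1.   ]] 1.0008354552115446
['PlanningError', 'tip_reach']
top table z 0.007398112140890589
plane 1109 [618.311  36.984  52.202] [-0.499  0.04   0.866] slope 30.049744788324148 yaw -0.07916984589629975
board 702 ((619.4097290039062, 294.997314453125), (123.95296478271484, 91.56101989746094), 86.7756118774414) 5.951544634094993
sink 165 ((618.5712280273438, 293.91552734375), (50.36518859863281, 40.814048767089844), 86.46604919433594) 43.58924289749689
white 87 [657.852 290.886  10.927]
blockall 432 ((611.3562622070312, -279.7189636230469), (55.66977310180664, 70.44112396240234), 51.16343307495117)
rib 113 ((611.5499267578125, -279.8268737792969), (55.41191101074219, 17.398910522460938), 51.359344482421875) 51.13258569093225
toe 259 [615.295 140.014  69.048] ((617.07568359375, 140.57688903808594), (38.93278121948242, 87.5799331665039), 88.45673370361328)
stop 79 [604.414 -60.401  66.731] ((601.5509643554688, -59.862060546875), (11.175313949584961, 84.24386596679688), 84.70250701904297)
side table z -0.05008633129807549
pla
[... 202 characters left out ...]
865753173828) 5.877417678961459
sink 364 ((619.953369140625, 291.5413818359375), (51.36201858520508, 40.360599517822266), 86.7269287109375) 42.12570962594816
white 103 [659.092 290.063  12.055]
blockall 315 ((612.6075439453125, -281.4309997558594), (60.13486099243164, 72.1474380493164), 51.84080123901367)
rib 85 ((612.1131591796875, -281.64398193359375), (56.46815872192383, 19.911304473876953), 53.0643196105957) 48.95067420999415
toe 92 [625.244 152.603  66.551] ((627.9736328125, 152.30551147460938), (18.63475799560547, 101.26547241210938), 85.889404296875)
stop 166 [606.055 -58.617  62.783] ((604.4092407226562, -61.73271179199219), (19.547779083251953, 82.89143371582031), 86.26317596435547)
```

View pics/c1.png

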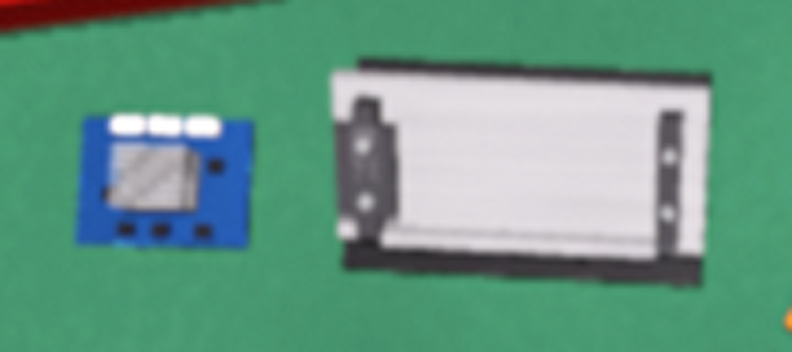

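Call:
carry_out(commands=[[1.47,3.46,0,0,0,0.044],[1.47,3.46,0,0,0,0.044],[1.47,3.46,0,0,0,0.044],[1.47,3.46,0,0,0,0.044],[1.47,3.46,0,0,0,0.044],[1.47,3.46,0,0,0,0.044],[1.47,3.46,0,0,0,0.044],[1.47,3.46,0,0,0,0.044],[1.47,3.46,0,0,0,0.044],[1.47,3.46,0,0,0,0.044],[1.47,3.46,0,0,0,0.044],[1.47,3.46,0,0,0,0.044]], jaw=1, squeeze=50)

```text
t: 2.3
tcp_pos: [443.1, -121.0, 245.5]
tool_rot: [[0.549, 0.836, 0.001], [0.836, -0.549, -0.0], [-0.0, 0.001, -1.0]]
ft_force: [0.9, -0.1, -0.2]
opening: 1.002
grasp_force: 0.0
```

Call:
carry_out(commands=[[1.47,3.46,0,0,0,0.044],[1.47,3.46,0,0,0,0.044],[1.47,3.46,-0.5,0,0,0.044],[1.47,3.46,-0.5,0,0,0.044],[1.47,3.46,-1,0,0,0.044],[1.47,3.46,-1,0,0,0.044],[1.47,3.46,-1,0,0,0.044],[1.47,3.46,-1,0,0,0.044],[1.47,3.46,-1,0,0,0.044],[1.47,3.46,-1,0,0,0.044],[1.47,3.46,-1,0,0,0.044],[1.47,3.46,-1,0,0,0.044]])

```text
t: 3.5
tcp_pos: [619.5, 294.3, 154.8]
tool_rot: [[0.053, 0.999, 0.0], [0.999, -0.053, -0.0], [-0.0, 0.0, -1.0]]
ft_force: [0.4, -0.1, 0.1]
opening: 1.005
grasp_force: 0.0
```

Call:
carry_out(commands=[[0,-0.16,-3,0,0,0],[0,0,-3,0,0,0],[0,0,-2.5,0,0,0],[0,0,-2,0,0,0],[0,0,-1.5,0,0,0],[0,0,-0.7,0,0,0],[0,0,0,0,0,0]])

```text
t: 4.2
tcp_pos: [618.6, 290.9, 27.6]
tool_rot: [[0.055, 0.998, -0.001], [0.998, -0.055, -0.0], [-0.0, -0.001, -1.0]]
ft_force: [0.7, -0.5, 0.6]
opening: 0.999
grasp_force: 0.0
```

Call:
carry_out(commands=[[0,0,0,0,0,0],[0,0,0,0,0,0],[0,0,0,0,0,0],[0,0,0,0,0,0],[0,0,0,0,0,0],[0,0,0,0,0,0],[0,0,0,0,0,0],[0,0,0,0,0,0]], jaw=-1, squeeze=50)

```text
t: 5.0
tcp_pos: [619.8, 291.3, 29.6]
tool_rot: [[0.055, 0.998, 0.002], [0.998, -0.055, 0.0], [0.0, 0.002, -1.0]]
ft_force: [-0.3, -0.1, 5.5]
opening: 0.458
grasp_force: 52.5
```

```bash
cat >> h.py <<'E'
from scipy.spatial.transform import Rotation as Ro
np.set_printoptions(precision=3,suppress=True)
YAW=-0.078; O=np.array([575.4,43.1,27.])
D=(Ro.from_euler('z',YAW)*Ro.from_euler('y',-np.pi/6)).as_matrix()  # cols ex,ey,n
RT=np.column_stack([D[:,1],D[:,0],-D[:,2]])
def go(xyz,R=RT,w=None):
    s=status.get_state();p=np.array(s["tcp_pos"]);r=np.array(s["tool_rot"])
    t=O+D@np.array(xyz,float) if w is None else np.array(w,float)
    print("d cm",(t-p)/10,"rot",Ro.from_matrix(R@r.T).as_rotvec(),"deck now",D.T@(p-O),"deckF",D.T@np.array(s["ft_force"]))
E
python3 - <<'E'
from h import *
print(D); go((48,-1.4,90)); go((48,-1.4,32))
E
```

```text
[[ 0.863  0.078 -0.498]
 [-0.067  0.997  0.039]
 [ 0.5    0.     0.866]]
d cm [ -4.791 -24.928   9.939] rot [-0.035 -0.521 -0.023] deck now [ 22.845 250.857 -10.244] deckF [ 2.542 -0.156  4.881]
d cm [ -1.9   -25.154   4.916] rot [-0.035 -0.521 -0.023] deck now [ 22.845 250.857 -10.244] deckF [ 2.542 -0.156  4.881]
```

Call:
carry_out(commands=[[0,0,2,0,0,0],[0,0,3,0,0,0],[0,0,3,0,0,0],[0,0,3,0,0,0],[-0.6,-2,1,-0.004,-0.065,-0.003],[-0.6,-3,0,-0.004,-0.065,-0.003],[-0.6,-3.3,0,-0.004,-0.065,-0.003],[-0.6,-3.5,0,-0.004,-0.065,-0.003],[-0.6,-3.5,0,-0.004,-0.065,-0.003],[-0.6,-3.5,0,-0.004,-0.065,-0.003],[-0.6,-3.3,-1,-0.004,-0.065,-0.003],[-0.6,-2.83,-1,-0.004,-0.065,-0.003]])

```text
t: 6.2
tcp_pos: [570.7, 40.4, 127.9]
tool_rot: [[0.079, 0.863, 0.499], [0.997, -0.07, -0.038], [0.002, 0.5, -0.866]]
ft_force: [-0.2, 0.4, -2.1]
opening: 0.46
grasp_force: 51.8
```

```bash
python3 - <<'E'
from h import *
go((48,-1.4,90)); go((48,-1.4,36));s=status.get_state();print(s["grasp_force"],s["opening"],s["joint_pos"])
f=imaging.grab_frame("wrist"); save(f,"w1"); 
E
```

```text
d cm [0.121 0.153 0.106] rot [-0.002  0.     0.001] deck now [46.531 -3.016 89.624] deckF [-1.266  0.365 -1.678]
d cm [ 2.812 -0.058 -4.571] rot [-0.002  0.     0.001] deck now [46.531 -3.016 89.624] deckF [-1.266  0.365 -1.678]
51.80782198905945 0.4604692672864652 [-0.187 -0.666 -0.862  0.854  0.056  1.479]
```

View pics/w1.png

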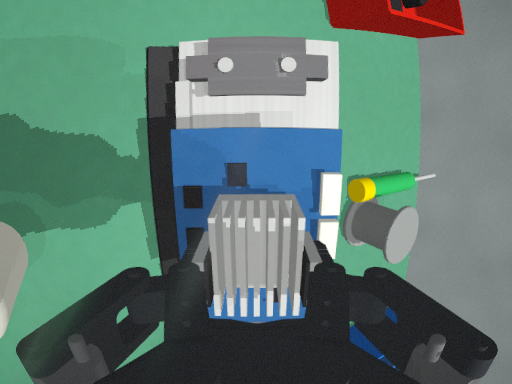

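Call:
carry_out(commands=[[0.7,-0.02,-1.2,0,0,0],[0.8,-0.02,-1.3,0,0,0],[0.8,-0.02,-1.3,0,0,0],[0.5,0,-0.77,0,0,0],[0.075,0,-0.13,0,0,0],[0.075,0,-0.13,0,0,0],[0,0,0,0,0,0]])

```text
t: 6.95
tcp_pos: [600.7, 41.2, 80.4]
tool_rot: [[0.079, 0.864, 0.497], [0.997, -0.07, -0.037], [0.003, 0.498, -0.867]]
ft_force: [-0.1, 0.3, -1.5]
opening: 0.458
grasp_force: 51.8
```

```bash
python3 - <<'E'
from h import *
go((45,-1.4,29.6))
E
```

```text
d cm [-0.127 -0.142 -0.53 ] rot [-0.003 -0.002  0.001] deck now [48.646  0.115 33.613] deckF [-0.828  0.267 -1.217]
```

Call:
carry_out(commands=[[0.05,0,-0.087,0,0,0],[0.05,0,-0.087,0,0,0],[0.05,0,-0.087,0,0,0],[0,0,0,0,0,0]])

```text
t: 7.35
tcp_pos: [602.0, 41.2, 77.4]
tool_rot: [[0.079, 0.865, 0.496], [0.997, -0.07, -0.037], [0.003, 0.498, -0.867]]
ft_force: [-0.1, -0.1, -2.8]
opening: 0.461
grasp_force: 51.8
```

Call:
carry_out(commands=[[0.05,0,-0.087,0,0,0],[0.025,0,-0.043,0,0,0],[0,0,0,0,0,0]])

```text
t: 7.65
tcp_pos: [602.4, 41.2, 77.0]
tool_rot: [[0.079, 0.865, 0.496], [0.997, -0.07, -0.037], [0.002, 0.497, -0.868]]
ft_force: [-23.5, 1.2, 14.6]
opening: 0.458
grasp_force: 54.9
```

```bash
python3 - <<'E'
from h import *
go((45,-1.4,29.6))
E
```

```text
d cm [-0.303 -0.137 -0.184] rot [-0.003 -0.003  0.001] deck now [48.444  0.201 29.731] deckF [-13.087  -0.626  24.361]
```

Call:
carry_out(commands=[[-0.035,0,0.06,0,0,0],[-0.086,0.007,-0.05,0,0,0],[-0.086,0.007,-0.05,0,0,0],[-0.086,0.007,-0.05,0,0,0],[0,0,0,0,0,0]])

```text
t: 8.15
tcp_pos: [600.3, 41.3, 75.8]
tool_rot: [[0.079, 0.864, 0.498], [0.997, -0.07, -0.037], [0.003, 0.499, -0.867]]
ft_force: [-0.3, -0.7, 2.3]
opening: 0.459
grasp_force: 52.4
```

```bash
python3 - <<'E'
from h import *
go((45,-1.4,29.6))
E
```

```text
d cm [-0.093 -0.147 -0.067] rot [-0.003 -0.001  0.001] deck now [46.032  0.141 29.772] deckF [ 0.977 -0.756  2.144]
```

Call:
carry_out(commands=[[-0.086,0.007,-0.05,0,0,0],[-0.043,0.003,-0.025,0,0,0],[0,0,0,0,0,0]])

```text
t: 8.45
tcp_pos: [599.2, 41.4, 75.2]
tool_rot: [[0.078, 0.864, 0.498], [0.997, -0.069, -0.037], [0.003, 0.499, -0.866]]
ft_force: [3.7, -0.4, 3.4]
opening: 0.461
grasp_force: 52.1
```

```bash
python3 - <<'E'
from h import *
go((45,32,29.6))
E
```

```text
d cm [ 0.279  3.167 -0.004] rot [-0.003 -0.001  0.   ] deck now [44.753  0.207 29.792] deckF [ 4.971 -0.131  1.07 ]
```

Call:
carry_out(commands=[[0.016,0.2,0,0,0,0],[0.031,0.4,0,0,0,0],[0.031,0.4,0,0,0,0],[0.031,0.4,0,0,0,0],[0.031,0.4,0,0,0,0],[0.031,0.4,0,0,0,0],[0.023,0.3,0,0,0,0],[0.016,0.2,0,0,0,0],[0.008,0.1,0,0,0,0],[0,0,0,0,0,0]])

```text
t: 9.45
tcp_pos: [601.3, 68.5, 75.2]
tool_rot: [[0.08, 0.864, 0.497], [0.997, -0.07, -0.039], [0.001, 0.499, -0.867]]
ft_force: [-0.3, -5.5, 4.5]
opening: 0.462
grasp_force: 52.6
```

```bash
python3 - <<'E'
from h import *
go((45,32,29.6))
E
```

```text
d cm [ 0.07   0.459 -0.009] rot [-0.001 -0.001  0.002] deck now [44.75  27.368 29.844] deckF [ 2.4   -5.471  3.867]
```

Call:
carry_out(commands=[[0.008,0.1,0,0,0,0],[0.008,0.1,0,0,0,0],[0,0,0,0,0,0]])

```text
t: 9.75
tcp_pos: [601.4, 70.4, 75.2]
tool_rot: [[0.081, 0.864, 0.497], [0.997, -0.07, -0.039], [0.001, 0.499, -0.867]]
ft_force: [-0.8, -6.1, 3.9]
opening: 0.462
grasp_force: 52.7
```

Call:
carry_out(commands=[[0.008,0.1,0,0,0,0],[0.008,0.1,0,0,0,0],[0,0,0,0,0,0]])

```text
t: 10.05
tcp_pos: [601.5, 70.9, 75.3]
tool_rot: [[0.083, 0.864, 0.497], [0.997, -0.071, -0.043], [-0.002, 0.498, -0.867]]
ft_force: [-5.3, -15.1, 8.3]
opening: 0.456
grasp_force: 53.3
```

```bash
python3 - <<'E'
from h import *
go((45,32,29.6))
f=imaging.grab_frame("wrist"); save(f,"w2"); 
E
```

```text
d cm [ 0.054  0.224 -0.012] rot [ 0.002 -0.002  0.005] deck now [44.751 29.725 29.887] deckF [  0.544 -15.509   9.22 ]
```

View pics/w2.png

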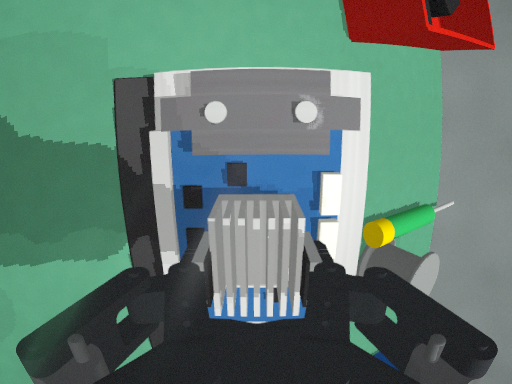

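Call:
carry_out(commands=[[0.008,0.1,0,0,0,0],[0,0,0,0,0,0],[0,0,0,0,0,0]])

```text
t: 10.4
tcp_pos: [601.4, 70.9, 75.3]
tool_rot: [[0.084, 0.864, 0.496], [0.996, -0.071, -0.045], [-0.003, 0.498, -0.867]]
ft_force: [-9.2, -19.6, 10.5]
opening: 0.458
grasp_force: 53.8
```

```bash
python3 - <<'E'
from h import *
go((45,32,29.6))
f=imaging.grab_frame("top"); P=cloud(f);f2=imaging.grab_frame("side");P2=cloud(f2)
# board -y edge in deck coords
for F,Q in((f,P),(f2,P2)):
    q=(Q-O)@D; h=cv2.cvtColor(F["frame"],cv2.COLOR_RGB2HSV)
    blue=(h[...,0]>95)&(h[...,0]<130)&(h[...,1]>120)&(abs(q[...,2]-6)<6)&(q[...,0]>-5)&(q[...,0]<95)&(abs(q[...,1])<110)
    b=q[blue];print(len(b),np.percentile(b,[0,2,98,100],axis=0))
    dk=(h[...,2]<110)&(q[...,2]>8)&(q[...,2]<24)&(q[...,0]>10)&(q[...,0]<90)
    for lo,hi in((70,140),(-130,-70)):
        b=q[dk&(q[...,1]>lo)&(q[...,1]<hi)];print(len(b),np.percentile(b,[1,50,99],axis=0) if len(b) else 0)
E
```

```text
d cm [ 0.055  0.217 -0.021] rot [ 0.003 -0.002  0.007] deck now [44.778 29.794 29.973] deckF [ -1.324 -20.206  12.927]
397 [[  2.811 -25.522   0.027]
 [  5.531 -23.009   2.736]
 [ 86.662  86.469  11.183]
 [ 89.207  92.046  11.903]]
241 [[ 10.933  79.177   9.033]
 [ 46.04   96.776  20.117]
 [ 87.602 119.363  23.808]]
59 [[  11.234 -105.982   10.724]
 [  52.26  -100.715   15.694]
 [  89.174  -95.619   19.641]]
60 [[  2.774 -27.755   3.379]
 [  3.659 -26.551   3.724]
 [ 87.564  73.444   9.362]
 [ 88.254  74.626  10.629]]
107 [[ 10.645  77.402   8.527]
 [ 46.8   116.226  17.583]
 [ 88.726 119.933  21.777]]
58 [[  45.489 -110.496    8.139]
 [  69.457  -98.339   14.679]
 [  89.657  -93.74    17.681]]
```

Call:
carry_out(commands=[[-0.012,-0.15,0,0,0,0],[0,0,0,0,0,0]])

```text
t: 10.7
tcp_pos: [601.4, 70.9, 75.3]
tool_rot: [[0.082, 0.864, 0.497], [0.997, -0.071, -0.041], [-0.001, 0.499, -0.867]]
ft_force: [-4.0, -10.8, 7.0]
opening: 0.459
grasp_force: 53.1
```

Call:
carry_out(commands=[[0,0,0,0,0,0],[0,0,0,0,0,0],[0,0,0,0,0,0],[0,0,0,0,0,0],[0,0,0,0,0,0],[-0.5,0.04,0.87,0,0,0],[-1,0.08,1.74,0,0,0],[-1.5,0.12,2.6,0,0,0],[-1.5,0.12,2.6,0,0,0]], jaw=1)

```text
t: 11.6
tcp_pos: [555.0, 76.8, 153.6]
tool_rot: [[0.079, 0.865, 0.496], [0.997, -0.07, -0.037], [0.003, 0.497, -0.868]]
ft_force: [1.4, 0.6, 0.6]
opening: 1.0
grasp_force: 0.0
```

```bash
python3 - <<'E'
from h import *
go((45,32,29.6))
f=imaging.grab_frame("wrist"); save(f,"w3"); 
E
```

```text
d cm [ 4.702 -0.366 -7.846] rot [-0.003 -0.003  0.001] deck now [ 43.38   31.99  121.129] deckF [ 1.436  0.698 -0.131]
```

View pics/w3.png

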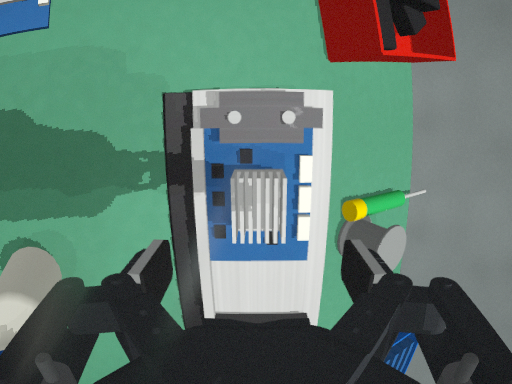

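```bash
python3 - <<'E'
from h import *
a=np.radians(51.3); R=np.column_stack([[np.cos(a),np.sin(a),0],[np.sin(a),-np.cos(a),0],[0,0,-1]])
go(0,R,(611.7,-280.5,140))
E
```

```text
d cm [  5.602 -35.752  -1.94 ] rot [ 0.194  0.498 -0.583] deck now [ 46.885  32.281 125.817] deckF [ 1.768 -0.654  4.198]
```

Call:
carry_out(commands=[[0.467,-1.5,1.5,0.0162,0.0415,-0.0486],[0.467,-2.5,1,0.0162,0.0415,-0.0486],[0.467,-3.3,0.5,0.0162,0.0415,-0.0486],[0.467,-3.3,0,0.0162,0.0415,-0.0486],[0.467,-3.3,0,0.0162,0.0415,-0.0486],[0.467,-3.3,0,0.0162,0.0415,-0.0486],[0.467,-3.3,0,0.0162,0.0415,-0.0486],[0.467,-3.3,-0.5,0.0162,0.0415,-0.0486],[0.467,-3.3,-1,0.0162,0.0415,-0.0486],[0.467,-3.3,-1.2,0.0162,0.0415,-0.0486],[0.467,-3,-1.2,0.0162,0.0415,-0.0486],[0.467,-2.35,-1,0.0162,0.0415,-0.0486]], jaw=0.3)

```text
t: 12.85
tcp_pos: [611.9, -282.6, 133.7]
tool_rot: [[0.628, 0.778, -0.006], [0.778, -0.628, 0.004], [-0.001, -0.007, -1.0]]
ft_force: [0.0, -0.4, 1.6]
opening: 0.649
grasp_force: 0.0
```

```bash
python3 - <<'E'
from h import *
a=np.radians(51.3); R=np.column_stack([[np.cos(a),np.sin(a),0],[np.sin(a),-np.cos(a),0],[0,0,-1]])
go(0,R,(611.7,-280.5,34)); print(status.get_state()["opening"])
f=imaging.grab_frame("wrist"); save(f,"w4"); 
E
```

```text
d cm [-0.019  0.205 -9.965] rot [-0.004 -0.006  0.004] deck now [ 106.81  -321.818   61.487] deckF [ 0.847 -0.4    1.374]
0.6494021583745575
```

View pics/w4.png

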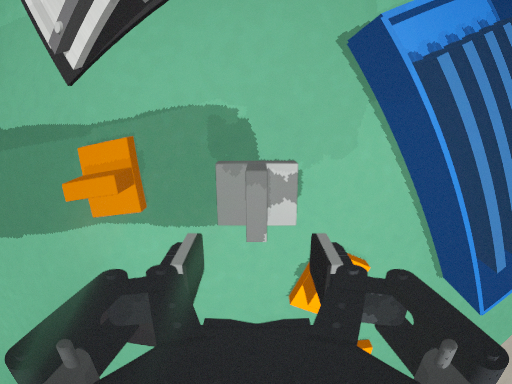

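Call:
carry_out(commands=[[0,0.2,-2.5,-0.004,-0.006,0.004],[0,0,-2.5,0,0,0],[0,0,-2.2,0,0,0],[0,0,-1.6,0,0,0],[0,0,-0.9,0,0,0],[0,0,-0.26,0,0,0],[0,0,0,0,0,0]])

```text
t: 13.6
tcp_pos: [612.3, -279.0, 34.6]
tool_rot: [[0.623, 0.782, 0.002], [0.782, -0.623, -0.001], [0.001, 0.002, -1.0]]
ft_force: [0.0, 0.5, 0.3]
opening: 0.651
grasp_force: 0.0
```

Call:
carry_out(commands=[[0,0,0,0,0,0],[0,0,0,0,0,0],[0,0,0,0,0,0],[0,0,0,0,0,0],[0,0,0,0,0,0],[0,0,0,0,0,0],[0,0,0,0,0,0]], jaw=-1, squeeze=50)

```text
t: 14.3
tcp_pos: [612.7, -279.3, 35.0]
tool_rot: [[0.623, 0.782, 0.003], [0.782, -0.623, -0.001], [0.001, 0.003, -1.0]]
ft_force: [-0.4, 0.2, 5.9]
opening: 0.178
grasp_force: 49.5
```

```bash
python3 - <<'E'
from h import *
go((40,-60,120))
E
```

```text
d cm [-6.723 26.452 11.596] rot [-0.194 -0.491  0.581] deck now [  57.912 -318.473  -24.241] deckF [2.546 0.16  5.306]
```

Call:
carry_out(commands=[[0,0,2,0,0,0],[0,0,3.5,0,0,0],[0,0.5,3.5,0,0,0],[-0.672,2.4,1,-0.0194,-0.0491,0.0581],[-0.672,2.6,0.6,-0.0194,-0.0491,0.0581],[-0.672,2.6,0.5,-0.0194,-0.0491,0.0581],[-0.672,2.6,0.5,-0.0194,-0.0491,0.0581],[-0.672,2.6,0,-0.0194,-0.0491,0.0581],[-0.672,2.6,0,-0.0194,-0.0491,0.0581],[-0.672,2.6,0,-0.0194,-0.0491,0.0581],[-0.672,2.6,0,-0.0194,-0.0491,0.0581]])

```text
t: 15.4
tcp_pos: [557.4, -66.6, 149.0]
tool_rot: [[0.192, 0.894, 0.404], [0.981, -0.185, -0.056], [0.025, 0.407, -0.913]]
ft_force: [0.2, 1.0, -2.0]
opening: 0.177
grasp_force: 49.8
```

Call:
carry_out(commands=[[-0.672,2.6,0,-0.0194,-0.0491,0.0581],[-0.672,2.6,0,-0.0194,-0.0491,0.0581],[0,0,0,0,0,0]])

```text
t: 15.7
tcp_pos: [542.7, -13.0, 147.7]
tool_rot: [[0.074, 0.865, 0.496], [0.997, -0.064, -0.036], [0.001, 0.497, -0.868]]
ft_force: [0.1, -0.8, -2.8]
opening: 0.178
grasp_force: 49.9
```

```bash
python3 - <<'E'
from h import *
go((38,-60.2,80)); print(status.get_state()["grasp_force"])
f=imaging.grab_frame("wrist"); save(f,"w5"); 
f=imaging.grab_frame("side"); a=cv2.cvtColor(f["frame"],cv2.COLOR_RGB2BGR)[130:300,170:340]; cv2.imwrite('pics/s5.png',cv2.resize(a,None,fx=3.5,fy=3.5,interpolation=cv2.INTER_CUBIC))
E
```

```text
d cm [ 2.094 -0.34  -3.242] rot [-0.001 -0.003 -0.004] deck now [ 35.898 -58.438 118.651] deckF [-1.284 -0.829 -2.476]
49.89554464817047
```

View pics/w5.png

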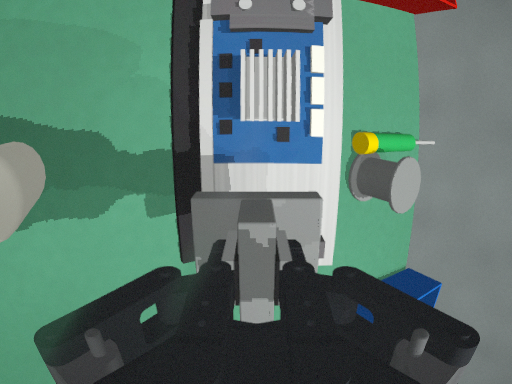

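```bash
cat >> h.py <<'E'
def wcloud(f):
    K=np.array(f["camera_matrix"]);d=f["depth"];v,u=np.indices(d.shape)
    a=(u-K[0,2])/K[0,0];b=(v-K[1,2])/K[1,1];th=np.hypot(a,b)+1e-9
    p=np.stack([np.tan(th)*a/th*d,np.tan(th)*b/th*d,d],-1)
    return (p@np.array(f["attitude"]).T+np.array(f["origin"])-O)@D
E
python3 - <<'E'
from h import *
f=imaging.grab_frame("wrist");q=wcloud(f);s=status.get_state();p=D.T@(np.array(s["tcp_pos"])-O);print("tcp",p)
for c in (215,230,300): 
    print("col",c); 
    for r in list(range(155,170,2))+list(range(186,206,2)): print(r,q[r,c],end=' ')
    print()
h=cv2.cvtColor(f["frame"],cv2.COLOR_RGB2HSV)
bl=(h[...,0]>95)&(h[...,0]<130)&(h[...,1]>120)&(abs(q[...,2]-6)<5)&(q[...,0]>3)&(q[...,0]<87)&(abs(q[...,1])<110)
b=q[bl];print("board",np.percentile(b,[.5,2,50,98,99.5],axis=0))
st=(q[...,2]>10)&(q[...,2]<22)&(q[...,1]<-80)&(q[...,1]>-120)&(q[...,0]>65)&(q[...,0]<95)&(h[...,2]<120)
b=q[st];print("stop",len(b),np.percentile(b,[1,50,99],axis=0) if len(b) else 0)
blk=(abs(q[...,2]-(p[2]-35+16))<5)&(abs(q[...,1]-p[1])<45)&(abs(q[...,0]-p[0])<45)
b=q[blk];print("block",len(b),np.percentile(b,[.5,2,50,98,99.5],axis=0))
E
```

```text
tcp [ 39.142 -61.477 119.393]
col 215
155 [  3.757 -26.073   5.983] 157 [  3.771 -27.691   6.365] 159 [  3.6   -29.49    5.467] 161 [  2.976 -31.776   1.428] 163 [  2.679 -33.761  -0.323] 165 [  2.925 -35.157   1.704] 167 [  2.81  -36.954   1.234] 169 [  2.663 -38.799   0.552] 186 [  2.367 -53.41    1.697] 188 [  2.048 -55.611  -0.073] 190 [  2.167 -57.087   1.158] 192 [ 14.721 -36.631  86.922] 194 [ 15.427 -36.447  91.997] 196 [ 16.238 -36.002  97.772] 198 [ 16.63  -36.278 100.696] 200 [ 16.46  -37.61   99.825] 202 [ 16.553 -38.434 100.732] 204 [ 16.581 -39.379 101.206] 
col 230
155 [ 16.319 -26.048   7.139] 157 [ 16.29  -27.709   7.097] 159 [ 16.27  -29.359   7.164] 161 [ 15.699 -31.907   1.27 ] 163 [ 15.665 -33.622   1.209] 165 [ 15.695 -35.228   1.845] 167 [ 15.671 -36.927   1.903] 169 [ 15.451 -39.005  -0.145] 186 [ 15.263 -53.606   0.971] 188 [ 15.144 -55.583   0.109] 190 [ 15.237 -57.006   1.517] 192 [ 23.491 -35.969  89.482] 194 [ 23.833 -36.074  93.386] 196 [ 24.238 -35.949  97.939] 198 [ 24.414 -36.445 100.063] 200 [ 24.519 -37.129 101.441] 202 [ 24.396 -38.506 100.42 ] 204
[... 254 characters left out ...]
.108 -38.867  -0.193] 186 [ 75.398 -53.465   1.19 ] 188 [ 75.805 -55.797  -1.103] 190 [ 75.643 -57.207   0.419] 192 [ 62.6   -36.391  87.684] 194 [ 62.075 -36.547  91.467] 196 [ 61.092 -35.822  98.282] 198 [ 60.853 -36.392 100.15 ] 200 [ 60.94  -37.56   99.861] 202 [ 60.79  -38.273 101.142] 204 [ 61.051 -39.789  99.724] 
board [[  3.291 -28.684   4.876]
 [  3.874 -27.809   5.304]
 [ 40.789   8.258   6.7  ]
 [ 84.648  82.099   8.286]
 [ 86.403  88.021   9.651]]
stop 1 [[ 93.838 -96.197  15.239]
 [ 93.838 -96.197  15.239]
 [ 93.838 -96.197  15.239]]
block 4945 [[  3.414 -77.953  95.682]
 [  3.997 -73.574  97.101]
 [ 36.433 -47.693 100.815]
 [ 72.128 -35.89  102.216]
 [ 72.82  -35.747 103.731]]
```

Call:
carry_out(commands=[[0.7,0.04,-1.2,0,-0.003,-0.004],[1,-0.08,-1.74,0,0,0],[1,-0.08,-1.74,0,0,0],[0.76,-0.07,-1.3,0,0,0],[0.5,-0.04,-0.9,0,0,0],[0,0,0,0,0,0],[0,0,0,0,0,0]])

```text
t: 16.55
tcp_pos: [584.5, -18.8, 80.9]
tool_rot: [[0.083, 0.863, 0.498], [0.997, -0.072, -0.041], [0.001, 0.5, -0.866]]
ft_force: [0.2, -0.5, -2.7]
opening: 0.18
grasp_force: 49.8
```

```bash
python3 - <<'E'
from h import *
go((38.5,-60.7,35.5))
E
```

```text
d cm [ 0.174  0.019 -0.394] rot [-0.001 -0.     0.005] deck now [ 38.975 -61.028  39.772] deckF [-1.117 -0.487 -2.469]
```

Call:
carry_out(commands=[[0.1,0.02,-0.17,0,0,0.005],[0.075,0,-0.13,0,0,0],[0.04,0,-0.07,0,0,0],[0.04,0,-0.07,0,0,0],[0,0,0,0,0,0]])

```text
t: 17.05
tcp_pos: [587.2, -18.0, 77.1]
tool_rot: [[0.077, 0.863, 0.5], [0.997, -0.067, -0.039], [0.0, 0.501, -0.865]]
ft_force: [-0.3, -0.4, -2.0]
opening: 0.177
grasp_force: 50.0
```

```bash
python3 - <<'E'
from h import *
go((35,-60.7,35))
E
```

```text
d cm [-0.375 -0.038 -0.226] rot [ 0.     0.002 -0.001] deck now [ 39.338 -60.031  35.1  ] deckF [-1.234 -0.452 -1.621]
```

Almost in contact; press slightly, then slide down to the ledge.

Call:
carry_out(commands=[[0.03,0,-0.052,0,0,0],[-0.086,0.007,-0.05,0,0,0],[-0.086,0.007,-0.05,0,0,0],[-0.086,0.007,-0.05,0,0,0],[-0.05,0,-0.03,0,0,0],[0,0,0,0,0,0]])

```text
t: 17.65
tcp_pos: [585.3, -18.1, 76.0]
tool_rot: [[0.077, 0.861, 0.502], [0.997, -0.066, -0.039], [-0.0, 0.503, -0.864]]
ft_force: [-0.4, -0.3, 5.4]
opening: 0.181
grasp_force: 51.1
```

```bash
python3 - <<'E'
from h import *
go((35,-60.7,35))
E
```

```text
d cm [-0.187 -0.035 -0.117] rot [ 0.001  0.004 -0.001] deck now [ 37.18  -60.209  35.096] deckF [ 2.373 -0.363  4.819]
```

Call:
carry_out(commands=[[-0.086,0.007,-0.05,0,0,0],[-0.086,0.007,-0.05,0,0,0],[-0.043,0.003,-0.025,0,0,0],[0,0,0,0,0,0]])

```text
t: 18.05
tcp_pos: [583.2, -18.0, 74.8]
tool_rot: [[0.077, 0.861, 0.502], [0.997, -0.066, -0.039], [-0.0, 0.504, -0.864]]
ft_force: [-0.1, 0.6, 6.3]
opening: 0.177
grasp_force: 51.1
```

```bash
python3 - <<'E'
from h import *
go((35,-60.7,35))
E
```

```text
d cm [ 0.024 -0.046  0.001] rot [ 0.001  0.004 -0.001] deck now [ 34.76  -60.262  35.126] deckF [3.038 0.586 5.566]
```

Call:
carry_out(commands=[[-0.043,0.003,-0.025,0,0,0],[-0.043,0.003,-0.025,0,0,0],[0,0,0,0,0,0]])

```text
t: 18.35
tcp_pos: [582.9, -17.9, 74.8]
tool_rot: [[0.077, 0.861, 0.503], [0.997, -0.066, -0.039], [-0.0, 0.505, -0.863]]
ft_force: [6.0, 0.4, 4.3]
opening: 0.182
grasp_force: 50.5
```

```bash
python3 - <<'E'
from h import *
go((35,-60.7,35))
E
```

```text
d cm [ 0.05  -0.051  0.003] rot [ 0.001  0.006 -0.001] deck now [ 34.523 -60.231  35.243] deckF [7.269 0.822 0.718]
```

Call:
carry_out(commands=[[0,0,0,0,0,0],[0,0,0,0,0,0],[0,0,0,0,0,0],[0,0,0,0,0,0],[0,0,0,0,0,0],[-0.5,0.04,0.87,0,0,0],[-1,0.08,1.74,0,0,0],[-1.5,0.12,2.6,0,0,0],[-1.5,0.12,2.6,0,0,0],[-1,0.08,1.7,0,0,0],[0,0,0,0,0,0],[0,0,0,0,0,0]], jaw=0.3)

```text
t: 19.55
tcp_pos: [532.9, -13.5, 167.9]
tool_rot: [[0.077, 0.866, 0.494], [0.997, -0.067, -0.038], [0.0, 0.496, -0.868]]
ft_force: [0.8, -0.5, 0.5]
opening: 0.65
grasp_force: 0.0
```

```bash
python3 - <<'E'
from h import *
f=imaging.grab_frame("wrist"); save(f,"w6"); q=wcloud(f)
h=cv2.cvtColor(f["frame"],cv2.COLOR_RGB2HSV)
bl=(h[...,0]>95)&(h[...,0]<130)&(h[...,1]>120)&(abs(q[...,2]-6)<5)&(q[...,0]>3)&(q[...,0]<87)&(abs(q[...,1])<110)
print("board",np.percentile(q[bl],[.5,2,50,98,99.5],axis=0))
b=q[(abs(q[...,2]-16)<4)&(q[...,1]<-25)&(q[...,1]>-92)&(q[...,0]<85)];print("block",len(b),np.percentile(b,[1,50,99],axis=0))
E
```

```text
board [[  3.4   -28.712   4.837]
 [  3.978 -27.761   5.204]
 [ 41.282   9.742   6.696]
 [ 84.596  82.559   8.295]
 [ 86.391  88.103   9.141]]
block 4699 [[-88.304 -90.552  12.173]
 [ 17.148 -60.941  16.55 ]
 [ 68.838 -27.688  19.681]]
```

View pics/w6.png

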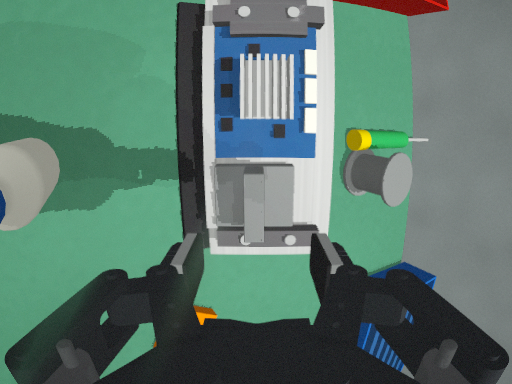

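```bash
python3 -c "
from h import *
print(job.finish_job())"
```

```text
the job is handed in; nothing more can be done
None
```

I loaded the module home under the toe and against its post, set the grey stop block in the gap against the ledge, let go of both, and handed the job in at about 20 s; the judging result was not reported back.

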